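# Put the ink bottles away in the divided crate

### The arm

A 7-joint arm with a two-finger parallel gripper is mounted at the origin on the work surface. World frame = base frame: x ahead of the robot, y to its left, z up, the work surface at z = 0. Lengths are in mm, angles in rad, forces in N, time in s.
With the tool pointing down it reaches from about 400 to 925 mm from the base axis. Payload 4.1 kg.
Tool frame: the origin (TCP) lies midway between the tips of the shut fingers; the grasp point (between the pads) lies 19 mm behind it (r.pinch_z is the distance from the TCP to the grasp point, in mm); z points along the fingers, y is the line along which they close (so a half turn about z gives the same grasp; the last joint's range is limited). The gripper opens to 85 mm and grips with 20 to 120 N. Pads are 22 mm wide; open, the fingers measure 114 mm over their backs; the gripper's body (76 mm by 85 mm) begins 54 mm behind the grasp point. The pads swing forward as they close: fully open they stand 13 mm farther back than shut.
Start: joints at [-1.243, 0.398, 0.045, 1.537, -0.019, 1.207, -0.051], TCP at [269.058, 591.736, 231.347] pointing down, gripper open.
Joint ranges: [-2.82, 2.82], [-0.49, 2.23], [-1.37, 1.46], [0, 2.46], [-1.36, 4.5], [0.23, 2], [-2.94, 2.94]. Speed limits (rad/s): [2.57, 2.57, 3.14, 3.14, 3.14, 3.14, 3.14].

### API

Orientations are given as [roll, pitch, yaw] about the fixed x, y, z axes, in that order (R = Rz(yaw) Ry(pitch) Rx(roll)).
In Python, from cell import r gives the robot as it stands.
- The arm moves only by the tool apply_moves, never from a script. Its argument "increments" is a list of rows, each a list of 6 numbers: the shift along the tool's x, y, z in m, then the turn, a rotation vector about the tool's x, y, z in degrees. In form: [[tx, ty, tz, rx, ry, rz], ...]. A call has 1 to 5 rows; each row is the pose to reach, as a shift and turn from the pose commanded when the call began, along the tool's axes at that moment; what a row does not reach only later rows make up. A row lasts 1/8 s, in which the tool goes at most 62.5 mm and 10.7 degrees, less where a joint would pass 70% of its speed; a pose out of reach is approached as far as the arm can. A call with a gripper value outside its range is refused whole. "gripper" is the opening, from 0 (shut) to 1 (fully open), set as the call begins (left out, the last holds). The fingers move at their own pace and stop on an object; "grip_force" is the grip in N (left out, the last holds). Time passes only in rows, so rows that repeat a pose let the fingers close. It gives the time, the measured TCP pose, the force, the opening and the grip force at its end, in the units of the state.
- r.observe(): the state, without advancing time (a new reading comes with each control period).
- r.read_camera(name): name is "scene" or "top" or "wrist"; returns a dict with "color" (420x560x3 uint8, red, green, blue), "depth" (420x560 float32, mm along the optical axis (not along the pixel's ray), 0 where there is no reading), "fx", "fy", "cx", "cy" (pixels), "R" (3x3) and "t" (3): a world point X has camera coordinates R X + t; the wrist camera has in their place "mount" (4x4, takes a point from camera to tool coordinates, whose origin is the TCP and whose axes are the flange's). Camera axes: x right, y down, z forward; pixel columns grow to the right and rows downward; lengths in mm; the calibration is good to about 2 mm. The wrist camera is an equidistant fisheye: a pixel r from the principal point sees the ray r / f radians off the axis. A picture is of the moment at which its call begins: read the wrist's pose just before it.
- r.hand_in(): hands the job in; it is judged then, once.
Trained networks look in the newest picture that a camera, given by its name, has taken for a name from the list of things; names that differ only in an ending like _2 or _b are one class to them, and where a whole thing is asked for, a point or a joint stands for the part that bears it (a point fixed in the world has none). Each returns a list of dicts, best first, with "confidence" (0 to 1); they miss things now and then, are a little off and sometimes report something else, mostly with a low value. They report only what shows in the picture. A call takes as long as a camera call. They do not tell look-alikes from the thing itself.
- r.cut_out(camera, label): "region" (420x560 bool, what is visible of it) and "location" ([column, row] in pixels, amid what is visible of it).
- r.mark_of(camera, label): "location" ([column, row] in pixels: a listed point, or the origin of a listed thing).
The state is a dict: "t": time; "joints": joint angles; "joint_velocities": joint speeds; "joint_efforts": joint torques, N m; "tcp_pos": TCP position; "eef_rot": TCP orientation; "force": force on the tool from outside, world axes, zero at the start; "torque": the same for the moment, N m; "width": finger opening in mm; "grasp_force": force on a finger pad.
Only numpy, scipy, OpenCV 4.12 (cv2) and the standard library are available. Lean on these libraries where they do the work, as an engineer would, in place of code of your own. Each camera call takes 0.05 s, during which the arm holds its last target. There are 200 camera calls.

### The job

Put the two square glass ink bottles away in the divided crate: stand each one upright on a cork pad, one bottle per free cell, right down in the cell. One of the bottles is lying on its side on the bench and has to be stood up first. They are glass: never let one drop or topple, set each down gently, and leave the jars and the other things on the bench where they are.

Things in the scene. Friction and masses are not known exactly. Their poses are not given: they have to be found in the camera images.
- bottle_amber: square amber glass ink bottle, 0.18 to 0.37 kg: body 54 x 54 mm, 94 mm high, paper label; shoulder to 106 mm, neck 26 mm across, black round cap 30 mm across from 117 to 145 mm; centre of mass 55 mm above the base. Origin: centre of its base; z runs from base to cap, x and y square to its flat sides. Starts lying on a flat side, cap roughly to the robot's left (+y).
- bottle_green: square green glass ink bottle, 0.18 to 0.37 kg: body 54 x 54 mm, 94 mm high, paper label; shoulder to 106 mm, neck 26 mm across, white round cap 30 mm across from 117 to 145 mm; centre of mass 55 mm above the base. Origin: centre of its base; z runs from base to cap, x and y square to its flat sides. Starts standing on the bench.
- crate: plywood crate fixed to the bench, 142 mm (x) by 210 mm (y), 70 mm high, open on top. Two cells along its x by three along its y, each 62 x 62 mm inside; cell centres at x = -34, +34 mm and y = -68, 0, +68 mm; walls 6 mm, floor 6 mm thick. Origin: centre of its underside; z up, x and y along its sides.
- pad_a: loose square cork pad, 54 x 54 x 5 mm, lying on the floor of a free cell: one bottle belongs on it. Origin: centre of its underside; z up.
- pad_b: loose square cork pad, 54 x 54 x 5 mm, lying on the floor of a free cell: one bottle belongs on it. Origin: centre of its underside; z up.
- jar_red: red round ink jar, 52 mm across, 82 mm high, black lid; stands in one of the crate's cells and stays there. Origin: centre of its base; z up.
- jar_yellow: yellow round ink jar, 52 mm across, 90 mm high, black lid; stands in one of the crate's cells and stays there. Origin: centre of its base; z up.
- jar_blue: blue round ink jar, 52 mm across, 86 mm high, black lid; stands in one of the crate's cells and stays there. Origin: centre of its base; z up.
- jar_white: white round ink jar, 52 mm across, 78 mm high, black lid; stands in one of the crate's cells and stays there. Origin: centre of its base; z up.
- ink_tin: round ink tin, 74 mm across, 58 mm high, black lid and red band; a bystander on the bench. Origin: centre of its base.
- palette_knife: palette knife 200 mm long lying on the bench to the robot's right; a bystander. Its x axis runs along it.
- brush: brush 190 mm long lying on the bench to the right of the crate; a bystander. Its x axis runs along it.
Not all that is in view belongs to the job. What is shaped like the pad_b but black is not meant.

How it is judged:
By the outcome, as a careful person would: the job done as asked, in the order asked, and still so for the second after the job is handed in, with the robot touching nothing.
It also fails if it takes over 72 s, if anything falls off the work surface, if the arm or the gripper's body presses on something with over 40 N, if the wrist force passes 120 N, or if a joint passes its speed limit or range.

## Working session

There is one attempt and no reset: what is moved stays moved. The work goes in short steps, Python scripts to look and compute and a tool call to move; the robot and the scene stay as the last step left them, time stands still between calls to the robot, and variables do not carry over. Pictures are saved under pics/ and viewed, at most 10 in all, crops included, and the job is handed in when it is done.

Besides the shell and the picture viewer there is one more tool, called after "Call:" by a JSON object that holds its "fn" and its "kwargs", one argument or row to a line. apply_moves: Moves the arm, as the interface text tells. Its arguments: {"type":"object","properties":{"increments":{"type":"array","items":{"type":"array","items":{"type":"number"}}},"gripper":{"type":"number"},"grip_force":{"type":"number"}},"required":["increments"]}

```bash
ls; mkdir -p pics
python3 - <<'E'
from cell import r
import cv2,numpy as np
ims=[]
for c in("scene","top"):
    d=r.read_camera(c); ims.append(d["color"]); np.savez(f"/tmp/{c}.npz",**d)
    for l in("bottle_amber","bottle_green","crate","pad_a","ink_tin"):
        print(c,l,[(np.round(x["location"]),round(x["confidence"],2),int(x["region"].sum())) for x in r.cut_out(c,l)][:4])
for c,i in zip("st",ims): cv2.imwrite(f"pics/{c}0.png",cv2.resize(i[...,::-1],(784,588)))
print(r.observe(),r.pinch_z)
E
```

```text
pics
scene bottle_amber [(array([288., 163.]), 0.65, 1105)]
scene bottle_green [(array([342., 181.]), 0.88, 1263), (array([204., 276.]), 0.47, 762)]
scene crate [(array([206., 252.]), 0.44, 48)]
scene pad_a [(array([290., 314.]), 0.81, 657), (array([164., 239.]), 0.8, 388)]
scene ink_tin [(array([359., 146.]), 0.77, 690)]
top bottle_amber [(array([205., 250.]), 0.71, 1010)]
top bottle_green [(array([220., 186.]), 0.75, 593), (array([413., 199.]), 0.72, 847)]
top crate [(array([355., 221.]), 0.88, 2351)]
top pad_a [(array([348., 238.]), 0.86, 381), (array([347., 288.]), 0.85, 356), (array([320., 233.]), 0.71, 404), (array([353., 161.]), 0.71, 387)]
top ink_tin [(array([138., 204.]), 0.62, 805)]
{'t': 0.6, 'joints': array([-1.24302261,  0.39837401,  0.04509542,  1.53659195, -0.018752  ,
        1.20685759, -0.05068315]), 'joint_velocities': array([ 0.00139326,  0.00090441,  0.00104591, -0.00089706,  0.00111791,
        0.00086627,  0.00281164]), 'joint_efforts': array([-8.48389554e-04, -4.74736118e+01,  1.36193175e+00, -2.54387999e+01,
        1.15249466e-02,  1.20716213e-03, -3.91505623e-06]), 'tcp_pos': array([269.03357262, 591.7669021 , 231.36699887]), 'eef_rot': array([ 3.14140388e+00, -4.61654143e-05,  2.71489517e+00]), 'force': array([ 0.31875885,  0.20368769, -0.52684687]), 'torque': array([ 0.0443107 , -0.00448109,  0.01120863]), 'grasp_force': 0.0, 'width': 85.20309983501863} 18.700000000000003
```

View pics/t0.png

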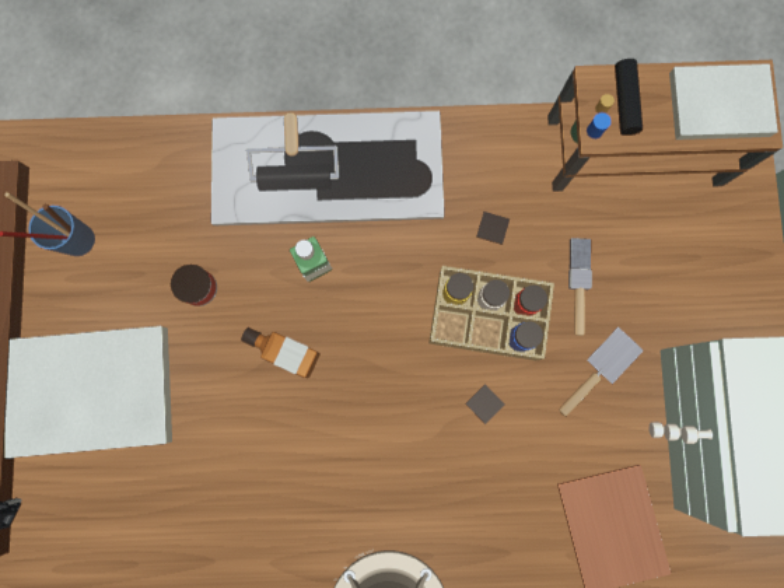

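View pics/s0.png

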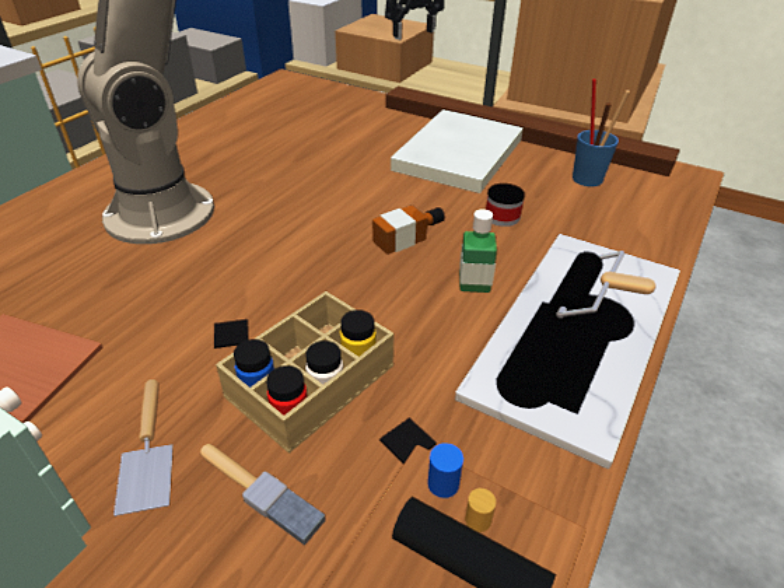

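Free cells: the two near-left ones (enlarged top ≈(450,327) and (487,330)), each with a cork pad. The green bottle stands at (310,258); the amber lies at (285,353) with its cap up-left.

```bash
cat > h.py <<'E'
import numpy as np,cv2
def cloud(d):
    v,u=np.mgrid[:420,:560]; z=d["depth"]
    P=np.stack([(u-d["cx"])/d["fx"]*z,(v-d["cy"])/d["fy"]*z,z],-1)
    W=(P-d["t"])@d["R"]; W[z==0]=np.nan
    return W
def sel(W,x,y,z): return (W[...,0]>x[0])&(W[...,0]<x[1])&(W[...,1]>y[0])&(W[...,1]<y[1])&(W[...,2]>z[0])&(W[...,2]<z[1])
def rect(p): 
    (c,s,a)=cv2.minAreaRect(p[:,:2].astype(np.float32)); return np.round(c,1),np.round(s,1),round(a,1)
E
python3 - <<'E'
import numpy as np
from h import *
for c in("top","scene"):
    d=dict(np.load(f"/tmp/{c}.npz")); W=cloud(d)
    print(c,"cam",np.round(-d["R"].T@d["t"]),d["fx"])
    def f(n,x,y,z):
        m=sel(W,x,y,z); p=W[m]
        if len(p)>4: print(n,len(p),rect(p),np.round(np.median(p,0),1),np.round(p.min(0)),np.round(p.max(0)))
    f("crate rim",(380,700),(-330,-60),(60,74)); f("cratewall",(380,700),(-330,-60),(15,74))
    f("jars",(380,700),(-330,-60),(78,110))
    f("padfloor",(380,560),(-330,-60),(4,20))
    f("amber",(350,560),(80,290),(8,70)); f("amber top",(350,560),(80,290),(46,64))
    f("green",(530,720),(50,220),(8,170)); f("gcap",(530,720),(50,220),(120,160)); f("gbody",(530,720),(50,220),(40,108)); f("gshoulder",(530,720),(50,220),(88,112))
E
```

```text
top cam [ 404.  -29. 1214.] 446.84937916547364
crate rim 1314 (array([ 543.8, -207.7]), array([210.1, 142.8]), 79.3) [ 545.1 -219.7   69.4] [ 455. -323.   60.] [632. -91.  74.]
cratewall 2263 (array([ 543.8, -207.6]), array([210.3, 142.8]), 79.3) [ 545.2 -220.7   65.3] [ 455. -323.   15.] [632. -91.  74.]
jars 1175 (array([ 543.9, -207.4]), array([184.3, 115.8]), 79.0) [ 568.6 -245.8   89.9] [ 474. -305.   78.] [ 613. -123.  102.]
padfloor 1323 (array([ 470.1, -196.1]), array([179.8, 266.9]), 0.0) [ 511.4 -184.6    9.5] [ 380. -330.    4.] [560. -63.  20.]
amber 996 (array([482.1, 196.9]), array([155.4,  88.2]), 84.7) [482.3 179.1  52.8] [435. 119.   8.] [531. 278.  61.]
amber top 766 (array([487.9, 193.4]), array([142.8,  54.4]), 64.4) [477.4 171.   53.8] [435. 119.  46.] [522. 256.  61.]
green 580 (array([627.3,  95.1]), array([156.2,  68.6]), 50.4) [644.5 122.1  95.2] [552.  56.   8.] [690. 161. 151.]
gcap 139 (array([655.6, 127.9]), array([28.2, 28.5]), 25.6) [653.7 127.  144.3] [641. 113. 120.] [669. 142. 151.]
gbody 381 (array([656. , 127.7]), array([55.5, 54. ]), 26.7) [642.8 
[... 731 characters left out ...]
amber 1082 (array([489. , 194.6]), array([147.5,  61.2]), 63.9) [490.9 164.1  42.5] [435. 118.   8.] [534. 262.  58.]
amber top 487 (array([477.7, 171.7]), array([94.7, 59.7]), 62.1) [480.5 166.7  54.1] [435. 118.  46.] [521. 221.  58.]
green 1196 (array([657.3, 127.4]), array([54.4, 60.7]), 26.9) [663.7 111.8  81.3] [620.  91.   8.] [693. 161. 148.]
gcap 190 (array([658.1, 126.7]), array([29.9, 29. ]), 34.7) [659.5 119.7 139.5] [643. 113. 120.] [672. 145. 148.]
gbody 717 (array([657.2, 127.9]), array([54.5, 59.1]), 26.3) [665.  109.6  81.5] [620.  92.  40.] [693. 161. 108.]
gshoulder 322 (array([656.7, 127.8]), array([53.8, 55.3]), 24.5) [663.1 115.9  96. ] [623.  94.  88.] [691. 161. 112.]
```

```bash
cat > g.py <<'E'
# g.py x y z az tilt : increment (tool axes; m, deg) from the measured pose; y closes along azimuth az, z = down tilted toward az+90
import sys,numpy as np
from scipy.spatial.transform import Rotation as Ro
from cell import r
def R_of(az,t):
    a,t=np.radians([az,t]); y=np.array([np.cos(a),np.sin(a),0]); h=np.array([-np.sin(a),np.cos(a),0])
    z=h*np.sin(t)-np.array([0,0,1])*np.cos(t); return np.c_[np.cross(y,z),y,z]
if __name__=="__main__":
    s=r.observe(); R0=Ro.from_euler("xyz",s["eef_rot"]).as_matrix()
    for a in sys.argv[1:]:
        *p,az,t=map(float,a.split(","))
        R1=R_of(az,t)
        print(np.round(R0.T@(np.array(p)-s["tcp_pos"])/1000,4).tolist(),np.round(Ro.from_matrix(R0.T@R1).as_rotvec(degrees=True),2).tolist())
    print("t",s["t"],"pos",s["tcp_pos"].round(1),"y",R0[:,1].round(3),"z",R0[:,2].round(3),"F",s["force"].round(1),"w",round(s["width"],1),"gf",s["grasp_force"],"J",s["joints"].round(2))
E
python3 g.py 656.3,127.8,231,16,0
```

```text
[-0.5446, -0.2621, 0.0003] [0.01, -0.01, 49.55]
t 0.6 pos [269.  591.8 231.4] y [0.414 0.91  0.   ] z [ 0.  0. -1.] F [ 0.3  0.2 -0.5] w 85.2 gf 0.0 J [-1.24  0.4   0.05  1.54 -0.02  1.21 -0.05]
```

Call:
{"fn": "apply_moves", "kwargs": {
  "increments": [
    [-0.055, -0.026, 0, 0, 0, 5],
    [-0.11, -0.052, 0, 0, 0, 10],
    [-0.165, -0.079, 0, 0, 0, 15],
    [-0.22, -0.106, 0, 0, 0, 20],
    [-0.275, -0.132, 0, 0, 0, 25]
  ],
  "gripper": 1,
  "grip_force": 50
}}

```text
t: 1.23
tcp_pos: [465.9, 356.2, 231.7]
eef_rot: [3.141, -0.0, 2.276]
force: [1.0, 0.3, -0.3]
width: 85.6
grasp_force: 0.0
```

```bash
python3 g.py 656.3,127.8,231,16,0
```

```text
[-0.2973, -0.003, 0.0007] [0.06, -0.02, 24.39]
t 1.225 pos [465.9 356.2 231.7] y [0.762 0.648 0.001] z [ 0.001  0.001 -1.   ] F [ 1.   0.3 -0.3] w 85.6 gf 0.0 J [-0.92  0.29  0.24  1.7  -0.08  1.16  0.05]
```

Call:
{"fn": "apply_moves", "kwargs": {
  "increments": [
    [-0.06, -0.001, 0, 0, 0, 5],
    [-0.12, -0.001, 0, 0, 0, 10],
    [-0.18, -0.002, 0, 0, 0, 15],
    [-0.24, -0.002, 0, 0, 0, 20],
    [-0.297, -0.003, 0, 0, 0, 24.4]
  ]
}}

```text
t: 1.85
tcp_pos: [656.8, 128.7, 231.6]
eef_rot: [3.141, -0.0, 1.85]
force: [0.8, 0.7, 0.4]
width: 85.4
grasp_force: 0.0
```

```bash
python3 g.py 656.3,127.8,112,16,0
python3 - <<'E'
from cell import r
import cv2
d=r.read_camera("wrist"); cv2.imwrite("pics/w1.png",d["color"][...,::-1]); print(d["mount"].round(2),d["fx"],d["cx"],d["cy"])
E
```

```text
[-0.0007, -0.0008, 0.1196] [0.05, -0.01, 0.01]
t 1.85 pos [656.8 128.7 231.6] y [0.961 0.276 0.001] z [ 0.001  0.    -1.   ] F [0.8 0.7 0.4] w 85.4 gf 0.0 J [-0.55  0.46  0.42  1.49 -0.2   1.23  0.18]
[[   0.     -0.96   -0.28   72.03]
 [   1.      0.     -0.      0.41]
 [   0.     -0.28    0.96 -142.81]
 [   0.      0.      0.      1.  ]] 325.19226210127806 277.8957185156069 214.8603538389872
```

View pics/w1.png

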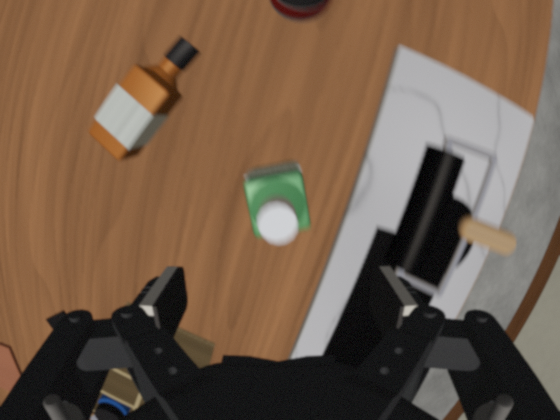

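The wrist view shows the white cap at (277,222), centred between the fingers, and the amber bottle lying at (145,100). I'll descend.

Call:
{"fn": "apply_moves", "kwargs": {
  "increments": [
    [-0.0007, -0.0008, 0.03, 0, 0, 0],
    [-0.0007, -0.0008, 0.06, 0, 0, 0],
    [-0.0007, -0.0008, 0.09, 0, 0, 0],
    [-0.0007, -0.0008, 0.11, 0, 0, 0],
    [-0.0007, -0.0008, 0.118, 0, 0, 0]
  ]
}}

```text
t: 2.52
tcp_pos: [654.4, 129.4, 112.1]
eef_rot: [-3.14, -0.0, 1.853]
force: [-0.5, 0.3, 0.5]
width: 85.1
grasp_force: 0.0
```

Call:
{"fn": "apply_moves", "kwargs": {
  "increments": [
    [0, 0, 0, 0, 0, 0],
    [0, 0, 0, 0, 0, 0],
    [0, 0, 0, 0, 0, 0],
    [0, 0, 0, 0, 0, 0],
    [0, 0, 0, 0, 0, 0]
  ],
  "gripper": 0.2,
  "grip_force": 50
}}

```text
t: 3.15
tcp_pos: [655.6, 129.3, 114.6]
eef_rot: [3.14, -0.0, 1.853]
force: [-1.1, -0.0, 5.5]
width: 28.6
grasp_force: 49.5
```

Call:
{"fn": "apply_moves", "kwargs": {
  "increments": [
    [0, 0, 0, 0, 0, 0],
    [0, 0, 0, 0, 0, 0],
    [0, 0, 0, 0, 0, 0]
  ]
}}

```text
t: 3.52
tcp_pos: [655.5, 129.3, 114.5]
eef_rot: [3.14, -0.0, 1.853]
force: [-1.3, -0.5, 4.8]
width: 28.6
grasp_force: 49.5
```

Call:
{"fn": "apply_moves", "kwargs": {
  "increments": [
    [0, 0, -0.005, 0, 0, 0],
    [0, 0, -0.025, 0, 0, 0],
    [0, 0, -0.055, 0, 0, 0],
    [0, 0, -0.09, 0, 0, 0],
    [0, 0, -0.125, 0, 0, 0]
  ]
}}

```text
t: 4.15
tcp_pos: [654.9, 129.1, 240.1]
eef_rot: [3.141, 0.0, 1.852]
force: [0.8, -0.2, -3.9]
width: 28.6
grasp_force: 49.9
```

```bash
cat > look.py <<'E'
import sys,numpy as np
from h import *
from cell import r
x,y,z0=map(float,sys.argv[1:4])  # upright bottle near x,y, base about z0
for c in("top","scene"):
    W=cloud(r.read_camera(c))
    for n,a,b in(("body",z0+35,z0+108),("shoulder",z0+88,z0+112),("all",z0-15,z0+108)):
        p=W[sel(W,(x-50,x+50),(y-50,y+50),(a,b))]
        if len(p)>9: print(c,n,len(p),rect(p),"z",np.percentile(p[:,2],[1,99]).round(1))
E
python3 look.py 655 129 125; python3 g.py 523.2,-134.2,239,-20.7,0
```

```text
top body 281 (array([653.1, 126.5]), array([50.1, 54.3]), 26.8) z [162.6 231.3]
top shoulder 167 (array([650.6, 115.3]), array([42.4, 60.4]), 54.8) z [213.9 232.7]
top all 346 (array([653.1, 126.5]), array([50.1, 54.3]), 26.8) z [132.2 230.8]
scene body 938 (array([660.4, 128.5]), array([55.2, 60.5]), 26.5) z [160.9 232.5]
scene shoulder 398 (array([660.8, 126.7]), array([54.2, 52.4]), 27.3) z [213.2 236.5]
scene all 1191 (array([660.4, 128.5]), array([55.2, 60.5]), 26.5) z [135.  232.2]
[-0.2156, -0.2027, 0.003] [0.56, -0.16, 36.83]
t 4.25 pos [658.  129.3 244. ] y [0.961 0.278 0.01 ] z [ 0.01   0.002 -1.   ] F [ 0.7 -0.1 -3.5] w 28.6 gf 49.97596800327301 J [-0.56  0.45  0.43  1.48 -0.19  1.24  0.18]
```

Call:
{"fn": "apply_moves", "kwargs": {
  "increments": [
    [-0.035, -0.035, 0, 0, 0, 6],
    [-0.08, -0.075, 0, 0, 0, 14],
    [-0.13, -0.12, 0, 0, 0, 22],
    [-0.18, -0.165, 0, 0, 0, 30],
    [-0.2156, -0.2027, 0, 0, 0, 37.2]
  ]
}}

```text
t: 4.88
tcp_pos: [518.5, -136.1, 237.4]
eef_rot: [-3.141, 0.0, 1.199]
force: [0.6, -0.8, -3.7]
width: 28.7
grasp_force: 50.4
```

Call:
{"fn": "apply_moves", "kwargs": {
  "increments": [
    [0, 0, 0, 0, 0, 0],
    [0, 0, 0, 0, 0, 0]
  ]
}}

```text
t: 5.12
tcp_pos: [519.9, -133.7, 237.7]
eef_rot: [-3.141, -0.001, 1.203]
force: [0.1, 0.6, -3.5]
width: 28.8
grasp_force: 50.4
```

```bash
python3 look.py 523.2 -134.2 126; python3 g.py 523.2,-134.2,239,-21.1,0
```

```text
scene body 1294 (array([ 522.4, -133.1]), array([57.7, 56.9]), 77.9) z [162.2 231. ]
scene shoulder 438 (array([ 522.7, -134.1]), array([55.8, 52.9]), 79.1) z [214.1 236.9]
scene all 1796 (array([ 522. , -133.3]), array([57.6, 57.1]), 78.7) z [127.2 230.1]
[-0.0007, 0.0029, -0.0013] [-0.05, -0.02, 0.22]
t 5.225 pos [ 520.7 -132.5  237.7] y [ 0.934 -0.356 -0.001] z [-0.001  0.001 -1.   ] F [ 0.9  0.3 -3.6] w 28.8 gf 50.386449694633484 J [-0.39  0.23  0.67  1.81 -0.16  1.15 -0.04]
```

Call:
{"fn": "apply_moves", "kwargs": {
  "increments": [
    [0, 0.0015, 0.015, 0, 0, 0],
    [0, 0.0015, 0.03, 0, 0, 0],
    [0, 0.0015, 0.045, 0, 0, 0],
    [0, 0.0015, 0.045, 0, 0, 0],
    [0, 0.0015, 0.045, 0, 0, 0]
  ]
}}

```text
t: 5.85
tcp_pos: [521.9, -135.0, 193.4]
eef_rot: [3.141, 0.0, 1.203]
force: [0.2, -0.3, -3.7]
width: 28.5
grasp_force: 50.3
```

```bash
python3 look.py 523.2 -134.2 79; python3 g.py 523.2,-134.2,239,-21.1,0
python3 - <<'E'
from cell import r
import cv2
d=r.read_camera("wrist"); e=r.read_camera("scene")
cv2.imwrite("pics/w2.png",cv2.hconcat([cv2.resize(d["color"],(400,300)),cv2.resize(e["color"][170:350,120:360],(400,300))])[...,::-1])
E
```

```text
top all 79 (array([ 532.4, -101.9]), array([11.9, 78.4]), 73.9) z [65.7 76. ]
scene body 1226 (array([ 524.1, -134.8]), array([57.8, 58.4]), 78.2) z [115.2 185.4]
scene shoulder 451 (array([ 523.5, -135.2]), array([55. , 55.4]), 79.2) z [167.3 189.5]
scene all 1931 (array([ 524.4, -142.2]), array([97.1, 82.9]), 0.7) z [ 65.1 184.6]
[0.0012, 0.0007, -0.0451] [0.07, -0.02, 0.04]
t 5.95 pos [ 522.2 -135.   193.9] y [ 0.933 -0.359  0.001] z [ 0.001 -0.    -1.   ] F [-0.5  0.9 -3.3] w 28.7 gf 50.315696597099304 J [-0.37  0.28  0.66  1.86 -0.2   1.06 -0.01]
```

View pics/w2.png

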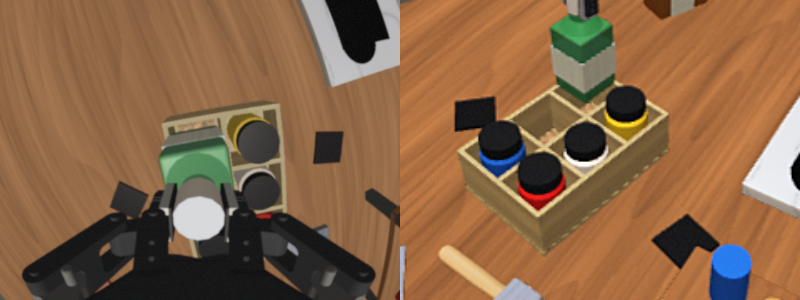

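Bottle is upright and square above the left free cell, about 1 mm off. I'll lower it.

Call:
{"fn": "apply_moves", "kwargs": {
  "increments": [
    [0.001, 0, 0.012, 0, 0, 0],
    [0.001, 0, 0.026, 0, 0, 0],
    [0.001, 0, 0.04, 0, 0, 0],
    [0.001, 0, 0.052, 0, 0, 0],
    [0.001, 0, 0.06, 0, 0, 0]
  ]
}}

```text
t: 6.68
tcp_pos: [521.6, -133.8, 132.1]
eef_rot: [-3.14, 0.0, 1.203]
force: [0.1, -0.8, -3.9]
width: 28.3
grasp_force: 50.5
```

Call:
{"fn": "apply_moves", "kwargs": {
  "increments": [
    [0, 0, 0.001, 0, 0, 0],
    [0, 0, 0.002, 0, 0, 0],
    [0, 0, 0.003, 0, 0, 0],
    [0, 0, 0.004, 0, 0, 0],
    [0, 0, 0.005, 0, 0, 0]
  ]
}}

```text
t: 7.3
tcp_pos: [522.1, -133.8, 128.4]
eef_rot: [3.141, -0.0, 1.203]
force: [0.1, -0.3, -3.4]
width: 28.5
grasp_force: 50.3
```

Call:
{"fn": "apply_moves", "kwargs": {
  "increments": [
    [0, 0, 0.001, 0, 0, 0],
    [0, 0, 0.002, 0, 0, 0],
    [0, 0, 0.003, 0, 0, 0],
    [0, 0, 0.003, 0, 0, 0]
  ]
}}

```text
t: 7.8
tcp_pos: [522.1, -133.8, 125.6]
eef_rot: [-3.142, -0.0, 1.203]
force: [-1.3, 1.0, 0.4]
width: 28.8
grasp_force: 50.7
```

```bash
python3 look.py 523.2 -134.2 11; python3 g.py 523.2,-134.2,239,-21.1,0
```

```text
top body 17 (array([ 555.2, -104.6]), array([ 3.6, 31.5]), 79.5) z [51.4 73.5]
top all 151 (array([536.7, -95.4]), array([20.6, 69.2]), 87.6) z [-3.7 72.4]
scene body 1275 (array([ 524.8, -142.9]), array([96.4, 81.8]), 0.5) z [ 47.4 116.5]
scene shoulder 411 (array([ 523.9, -134.5]), array([54.2, 54.5]), 78.5) z [ 99.4 121.4]
scene all 1525 (array([ 524.8, -142.9]), array([96.4, 81.8]), 0.5) z [  9.6 116.3]
[0.0001, 0.0012, -0.1134] [-0.0, -0.02, 0.05]
t 7.9 pos [ 522.  -133.8  125.6] y [ 0.933 -0.359 -0.   ] z [ 0.  0. -1.] F [-1.3  0.3  0.8] w 28.5 gf 50.74672222137451 J [-0.33  0.37  0.62  1.93 -0.27  0.92  0.05]
```

On the pad. Releasing and going up.

Call:
{"fn": "apply_moves", "kwargs": {
  "increments": [
    [0, 0, 0, 0, 0, 0],
    [0, 0, 0, 0, 0, 0],
    [0, 0, 0, 0, 0, 0],
    [0, 0, 0, 0, 0, 0]
  ],
  "gripper": 0.7
}}

```text
t: 8.4
tcp_pos: [522.1, -133.9, 125.3]
eef_rot: [3.141, -0.0, 1.203]
force: [0.1, -0.1, -0.6]
width: 59.4
grasp_force: 0.0
```

Call:
{"fn": "apply_moves", "kwargs": {
  "increments": [
    [0, 0, -0.02, 0, 0, 0],
    [0, 0, -0.05, 0, 0, 0],
    [0, 0, -0.1, 0, 0, 0],
    [0, 0, -0.14, 0, 0, 0],
    [0, 0, -0.14, 0, 0, 0]
  ]
}}

```text
t: 9.02
tcp_pos: [524.1, -134.7, 268.7]
eef_rot: [3.135, -0.002, 1.203]
force: [0.4, 0.4, -0.1]
width: 59.4
grasp_force: 0.0
```

```bash
python3 look.py 523.2 -134.2 11|grep shoul; python3 g.py 505,227,180,-25.8,0
```

```text
top shoulder 46 (array([ 526. , -110.5]), array([ 6.4, 50.9]), 78.2) z [100.1 107.8]
scene shoulder 433 (array([ 524.1, -133.8]), array([55.4, 53.4]), 78.4) z [ 99.3 121.7]
[0.3305, -0.1453, 0.0853] [-0.0, -0.03, 4.76]
t 9.125 pos [ 521.9 -133.7  265.2] y [ 0.933 -0.359 -0.   ] z [ 0.  0. -1.] F [-0.2  0.5 -0.2] w 60.0 gf 0.0 J [-0.41  0.21  0.68  1.77 -0.14  1.21 -0.06]
```

Call:
{"fn": "apply_moves", "kwargs": {
  "increments": [
    [0.06, -0.026, 0.01, 0, 0, 1],
    [0.12, -0.052, 0.02, 0, 0, 2],
    [0.18, -0.079, 0.04, 0, 0, 3],
    [0.24, -0.105, 0.06, 0, 0, 4],
    [0.3, -0.132, 0.07, 0, 0, 4.8]
  ],
  "gripper": 1
}}

```text
t: 9.75
tcp_pos: [506.0, 171.9, 197.1]
eef_rot: [-3.139, 0.003, 1.119]
force: [1.5, 0.2, 0.2]
width: 85.4
grasp_force: 0.0
```

```bash
python3 g.py 508,234.3,149.8,-25.8,-22 500,170,200,-25.8,45 500,170,200,-25.8,68
```

```text
[0.0571, -0.0254, 0.0472] [-0.15, -21.83, -0.07]
[-0.0043, -0.0046, -0.0029] [-0.08, 45.17, -0.15]
[-0.0043, -0.0046, -0.0029] [-0.05, 68.17, -0.17]
t 9.75 pos [506.  171.9 197.1] y [ 0.9   -0.437 -0.002] z [-0.003 -0.002 -1.   ] F [1.5 0.2 0.2] w 85.4 gf 0.0 J [-0.83  0.25  0.49  1.86 -0.13  1.07 -0.73]
```

Rehearsing the tilt in free air first.

Call:
{"fn": "apply_moves", "kwargs": {
  "increments": [
    [0, 0, -0.02, 0, 10, 0],
    [0, 0, -0.04, 0, 20, 0],
    [0, 0, -0.04, 0, 30, 0],
    [0, 0, -0.04, 0, 40, 0],
    [0, 0, -0.04, 0, 50, 0]
  ]
}}

```text
t: 10.38
tcp_pos: [504.0, 172.0, 236.9]
eef_rot: [-3.126, -0.813, 1.115]
force: [-0.9, 1.0, -0.8]
width: 85.3
grasp_force: 0.0
```

```bash
python3 g.py 506,172,237,-25.8,68
```

```text
[0.0007, 0.0018, 0.0005] [-0.63, 21.39, -0.35]
t 10.375 pos [504.  172.  236.9] y [ 0.903 -0.43  -0.011] z [ 0.306  0.659 -0.687] F [-0.9  1.  -0.8] w 85.3 gf 0.0 J [-0.51  0.08  0.56  2.21 -1.14  0.88  0.37]
```

Call:
{"fn": "apply_moves", "kwargs": {
  "increments": [
    [0, 0, 0, 0, 8, 0],
    [0, 0, 0, 0, 15, 0],
    [0, 0, 0, -0.6, 21.4, 0],
    [0, 0, 0, -0.6, 21.4, 0]
  ]
}}

```text
t: 10.88
tcp_pos: [499.1, 170.5, 190.2]
eef_rot: [-3.035, -0.951, 1.045]
force: [-0.5, -0.6, -0.8]
width: 85.2
grasp_force: 0.0
```

```bash
python3 g.py 506,172,237,-25.8,68
```

```text
[0.0409, 0.0027, -0.0237] [-2.29, 13.38, -2.81]
t 10.875 pos [499.1 170.5 190.2] y [ 0.903 -0.424 -0.062] z [ 0.314  0.753 -0.578] F [-0.5 -0.6 -0.8] w 85.2 gf 0.0 J [ 0.23  0.22 -0.14  2.28 -1.35  0.9   0.68]
```

Joint 5 stops at its limit on this side. I'll use the opposite side: yaw the tool so it tips to the right instead.

```bash
python3 g.py 500,170,250,-25.8,0
```

```text
[0.0487, -0.0027, -0.0346] [-3.6, -54.6, -1.09]
t 10.875 pos [499.1 170.5 190.2] y [ 0.903 -0.424 -0.062] z [ 0.314  0.753 -0.578] F [-0.5 -0.6 -0.8] w 85.2 gf 0.0 J [ 0.23  0.22 -0.14  2.28 -1.35  0.9   0.68]
```

Call:
{"fn": "apply_moves", "kwargs": {
  "increments": [
    [0.02, -0.001, -0.015, -0.7, -10.7, -0.2],
    [0.035, -0.002, -0.025, -1.4, -21.4, -0.4],
    [0.049, -0.0027, -0.035, -2.1, -32, -0.6],
    [0.049, -0.0027, -0.035, -2.8, -43, -0.9],
    [0.049, -0.0027, -0.035, -3.6, -54.6, -1.1]
  ]
}}

```text
t: 11.5
tcp_pos: [501.2, 168.1, 252.7]
eef_rot: [-3.124, -0.209, 1.116]
force: [-1.1, 1.1, -1.5]
width: 85.4
grasp_force: 0.0
```

Call:
{"fn": "apply_moves", "kwargs": {
  "increments": [
    [0, 0, 0, 0, 0, -10],
    [0, 0, 0, 0, 0, -20],
    [0, 0, 0, 0, 0, -30],
    [0, 0, 0, 0, 0, -40],
    [0, 0, 0, 0, 0, -50]
  ]
}}

```text
t: 12.12
tcp_pos: [500.1, 169.4, 250.9]
eef_rot: [2.99, -0.153, 2.011]
force: [-0.4, 1.1, -0.3]
width: 85.5
grasp_force: 0.0
```

```bash
python3 g.py 500,170,250,60.2,0
```

```text
[0.0005, 0.0, 0.001] [11.05, -5.82, -35.51]
t 12.125 pos [500.1 169.4 250.9] y [0.904 0.4   0.149] z [ 0.072  0.2   -0.977] F [-0.4  1.1 -0.3] w 85.5 gf 0.0 J [-0.06  0.1  -0.26  1.89 -0.17  1.02  0.19]
```

Call:
{"fn": "apply_moves", "kwargs": {
  "increments": [
    [0, 0, 0, 3, -1.5, -9],
    [0, 0, 0, 6, -3, -18],
    [0, 0, 0, 9, -4.5, -27],
    [0, 0, 0, 11, -5.8, -35.5],
    [0, 0, 0, 11, -5.8, -35.5]
  ]
}}

```text
t: 12.75
tcp_pos: [500.2, 170.5, 251.2]
eef_rot: [3.14, -0.001, 2.616]
force: [0.1, -0.2, 0.3]
width: 85.3
grasp_force: 0.0
```

Call:
{"fn": "apply_moves", "kwargs": {
  "increments": [
    [0, 0, 0, 0, -10, 0],
    [0, 0, 0, 0, -20, 0],
    [0, 0, 0, 0, -30, 0],
    [0, 0, 0, 0, -40, 0],
    [0, 0, 0, 0, -50, 0]
  ]
}}

```text
t: 13.38
tcp_pos: [500.9, 168.9, 253.1]
eef_rot: [3.131, 0.88, 2.606]
force: [0.4, -1.7, -0.5]
width: 85.1
grasp_force: 0.0
```

Call:
{"fn": "apply_moves", "kwargs": {
  "increments": [
    [0, 0, 0, 0, -9, 0],
    [0, 0, 0, 0, -18, 0],
    [0, 0, 0, 0, -18, 0]
  ]
}}

```text
t: 13.75
tcp_pos: [499.8, 169.1, 249.0]
eef_rot: [-3.13, 1.184, 2.628]
force: [-0.4, 0.4, 0.8]
width: 84.9
grasp_force: 0.0
```

```bash
python3 g.py 500,170,250,60.2,-68
```

```text
[-0.0008, 0.0008, -0.0007] [-0.33, -0.16, 0.14]
t 13.75 pos [499.8 169.1 249. ] y [ 0.501  0.866 -0.004] z [ 0.801 -0.465 -0.377] F [-0.4  0.4  0.8] w 84.9 gf 0.0 J [-0.6   0.26 -0.51  2.28  1.37  1.39 -0.93]
```

```bash
python3 g.py 580,110,150,60.2,-68
```

```text
[0.0544, -0.0106, 0.129] [-0.33, -0.16, 0.14]
t 13.75 pos [499.8 169.1 249. ] y [ 0.501  0.866 -0.004] z [ 0.801 -0.465 -0.377] F [-0.4  0.4  0.8] w 84.9 gf 0.0 J [-0.6   0.26 -0.51  2.28  1.37  1.39 -0.93]
```

Call:
{"fn": "apply_moves", "kwargs": {
  "increments": [
    [0.015, -0.003, 0.035, 0, 0, 0],
    [0.03, -0.006, 0.07, 0, 0, 0],
    [0.054, -0.01, 0.129, 0, 0, 0],
    [0.054, -0.01, 0.129, 0, 0, 0]
  ]
}}

```text
t: 14.25
tcp_pos: [583.3, 105.2, 152.5]
eef_rot: [-3.138, 1.186, 2.609]
force: [-1.0, -0.4, 1.1]
width: 85.3
grasp_force: 0.0
```

```bash
python3 g.py 580,110,150,60.2,-68 500,215,240,60.2,0
```

```text
[0.0043, 0.0024, -0.004] [-0.91, -0.06, -0.28]
[-0.0332, 0.0516, -0.1513] [-0.64, 67.94, -0.78]
t 14.25 pos [583.3 105.2 152.5] y [ 0.511  0.859 -0.001] z [ 0.796 -0.474 -0.376] F [-1.  -0.4  1.1] w 85.3 gf 0.0 J [-0.48  0.48 -0.37  2.29  1.68  1.29 -1.13]
```

Call:
{"fn": "apply_moves", "kwargs": {
  "increments": [
    [-0.01, 0.01, -0.03, 0, 10, 0],
    [-0.015, 0.02, -0.06, 0, 20, 0],
    [-0.02, 0.03, -0.09, 0, 30, 0],
    [-0.03, 0.04, -0.12, 0, 40, 0],
    [-0.033, 0.052, -0.151, 0, 50, 0]
  ]
}}

```text
t: 14.88
tcp_pos: [497.8, 222.0, 246.6]
eef_rot: [3.13, 0.313, 2.614]
force: [-0.3, -0.3, -1.7]
width: 85.3
grasp_force: 0.0
```

```bash
python3 g.py 500,215,240,80,0 508,234.3,149.8,154.2,22
```

```text
[-0.0031, -0.0051, 0.0079] [-2.52, 17.88, -19.98]
[0.0274, 0.0146, 0.0931] [3.87, 30.9, -95.76]
t 14.875 pos [497.8 222.  246.6] y [0.501 0.866 0.011] z [ 0.272 -0.145 -0.951] F [-0.3 -0.3 -1.7] w 85.3 gf 0.0 J [-0.2   0.13 -0.52  1.9   0.42  1.05  0.14]
```

Call:
{"fn": "apply_moves", "kwargs": {
  "increments": [
    [0, 0, 0, 0.4, 3, -9.5],
    [0, 0, 0, 0.8, 6, -19],
    [0, 0, 0, 1.2, 9, -28.7],
    [0, 0, 0, 1.6, 12.4, -38.3],
    [0, 0, 0, 1.9, 15.4, -47.8]
  ]
}}

```text
t: 15.5
tcp_pos: [498.7, 220.5, 244.5]
eef_rot: [-2.989, -0.032, -2.848]
force: [0.8, -0.4, 0.3]
width: 85.5
grasp_force: 0.0
```

```bash
python3 g.py  508,234.3,149.8,154.2,22
```

```text
[-0.016, 0.0247, 0.0915] [1.66, 15.36, -47.82]
t 15.5 pos [498.7 220.5 244.5] y [-0.291  0.945 -0.152] z [ 0.013 -0.155 -0.988] F [ 0.8 -0.4  0.3] w 85.5 gf 0.0 J [-0.09  0.28 -0.6   1.72  0.3   1.29  1.1 ]
```

Call:
{"fn": "apply_moves", "kwargs": {
  "increments": [
    [-0.003, 0.005, 0.015, 0.4, 3, -9.5],
    [-0.006, 0.01, 0.03, 0.8, 6, -19],
    [-0.01, 0.015, 0.05, 1.2, 9, -28.7],
    [-0.013, 0.02, 0.07, 1.6, 12.4, -38.3],
    [-0.016, 0.025, 0.0915, 1.7, 15.4, -47.8]
  ]
}}

```text
t: 16.12
tcp_pos: [508.3, 234.6, 148.7]
eef_rot: [3.141, -0.385, -2.022]
force: [0.1, 0.4, -0.2]
width: 85.2
grasp_force: 0.0
```

```bash
python3 g.py  508,234.3,149.8,154.2,22
python3 - <<'E'
from cell import r
import cv2
d=r.read_camera("wrist"); e=r.read_camera("scene")
cv2.imwrite("pics/w3.png",cv2.hconcat([cv2.resize(d["color"],(400,300)),cv2.resize(e["color"][80:260,200:440],(400,300))])[...,::-1])
E
```

```text
[0.0008, 0.0001, -0.0008] [0.05, -0.03, -0.02]
t 16.125 pos [508.3 234.6 148.7] y [-0.9    0.436  0.001] z [-0.164 -0.337 -0.927] F [ 0.1  0.4 -0.2] w 85.2 gf 0.0 J [-0.14  0.59 -0.68  1.6   0.48  1.48  1.74]
```

View pics/w3.png

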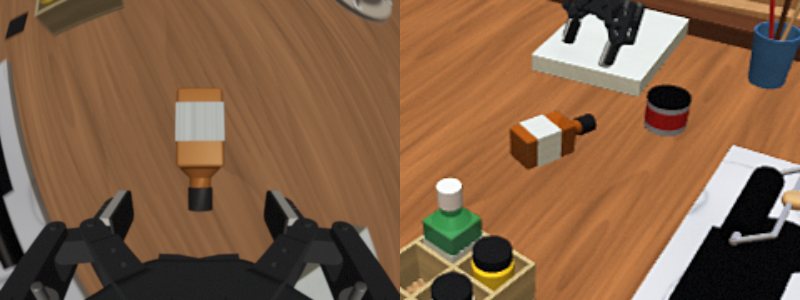

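The wrist view shows the amber bottle lined up with the fingers' mid-plane (column 200 of 400), its cap toward the palm. I'll approach along the tool axis.

Call:
{"fn": "apply_moves", "kwargs": {
  "increments": [
    [0.001, 0, 0.035, 0, 0, 0],
    [0.001, 0, 0.075, 0, 0, 0],
    [0.001, 0, 0.11, 0, 0, 0],
    [0.001, 0, 0.135, 0, 0, 0],
    [0.001, 0, 0.149, 0, 0, 0]
  ]
}}

```text
t: 16.85
tcp_pos: [482.6, 181.7, 10.7]
eef_rot: [-3.139, -0.386, -2.031]
force: [0.7, 0.7, -0.5]
width: 85.9
grasp_force: 0.0
```

```bash
python3 g.py  483.5,183.7,10.7,154.2,22
```

```text
[-0.002, 0.0001, -0.0008] [0.06, -0.13, -0.5]
t 16.85 pos [482.6 181.7  10.7] y [-0.897  0.443 -0.002] z [-0.165 -0.339 -0.926] F [ 0.7  0.7 -0.5] w 85.9 gf 0.0 J [-0.11  0.69 -0.63  1.8   0.58  1.21  1.66]
```

Call:
{"fn": "apply_moves", "kwargs": {
  "increments": [
    [0, 0, 0, 0, 0, 0],
    [0, 0, 0, 0, 0, 0],
    [0, 0, 0, 0, 0, 0],
    [0, 0, 0, 0, 0, 0],
    [0, 0, 0, 0, 0, 0]
  ],
  "gripper": 0.45,
  "grip_force": 60
}}

```text
t: 17.48
tcp_pos: [483.1, 184.0, 11.1]
eef_rot: [-3.14, -0.385, -2.027]
force: [0.7, 1.4, 5.5]
width: 53.3
grasp_force: 64.6
```

Call:
{"fn": "apply_moves", "kwargs": {
  "increments": [
    [0, 0, -0.004, 0, 0, 0],
    [0, 0, -0.02, 0, 0, 0],
    [0, 0, -0.05, 0, 0, 0],
    [0, 0, -0.09, 0, 0, 0],
    [0, 0, -0.13, 0, 0, 0]
  ]
}}

```text
t: 18.1
tcp_pos: [503.6, 227.4, 131.4]
eef_rot: [3.141, -0.388, -2.026]
force: [0.6, 0.0, -3.0]
width: 53.3
grasp_force: 63.7
```

```bash
python3 g.py  500,210,260,107,0 500,210,260,60.2,0
```

```text
[0.0646, -0.0044, -0.1125] [-9.07, -20.97, 46.33]
[0.0646, -0.0044, -0.1125] [-18.13, -17.04, 92.44]
t 18.1 pos [503.6 227.4 131.4] y [-0.898  0.439  0.001] z [-0.167 -0.339 -0.926] F [ 0.6  0.  -3. ] w 53.3 gf 63.73394250869751 J [-0.14  0.6  -0.68  1.63  0.49  1.44  1.73]
```

Call:
{"fn": "apply_moves", "kwargs": {
  "increments": [
    [0.012, 0, -0.022, -1.8, -4.2, 9.2],
    [0.025, 0, -0.045, -3.6, -8.4, 18.5],
    [0.038, 0, -0.068, -5.4, -12.6, 27.8],
    [0.052, 0, -0.09, -7.3, -16.8, 37],
    [0.065, 0, -0.112, -9, -21, 46.3]
  ]
}}

```text
t: 18.73
tcp_pos: [495.3, 210.4, 259.4]
eef_rot: [-3.141, 0.002, -2.85]
force: [-0.3, -0.4, -4.0]
width: 53.5
grasp_force: 63.7
```

```bash
python3 g.py  510,180,270,60.2,-20 600,90,200,60.2,-68
```

```text
[-0.0054, -0.0334, -0.0106] [8.14, -18.74, 46.04]
[-0.0655, -0.1454, 0.0596] [27.54, -63.9, 40.8]
t 18.725 pos [495.3 210.4 259.4] y [-0.288  0.958 -0.001] z [ 0.002  0.    -1.   ] F [-0.3 -0.4 -4. ] w 53.5 gf 63.73177170753479 J [ 0.06  0.22 -0.64  1.75  0.14  1.21  1.25]
```

Call:
{"fn": "apply_moves", "kwargs": {
  "increments": [
    [-0.001, -0.007, -0.002, 1.6, -3.7, 9.2],
    [-0.002, -0.014, -0.004, 3.2, -7.5, 18.4],
    [-0.003, -0.02, -0.006, 4.9, -11.2, 27.6],
    [-0.004, -0.027, -0.009, 6.5, -15, 36.8],
    [-0.005, -0.033, -0.01, 8.1, -18.7, 46]
  ]
}}

```text
t: 19.35
tcp_pos: [509.1, 180.4, 268.7]
eef_rot: [-3.14, 0.349, 2.623]
force: [-0.7, -0.5, -2.5]
width: 52.8
grasp_force: 63.9
```

```bash
python3 g.py  600,90,200,60.2,-68
```

```text
[-0.0927, -0.0333, 0.107] [-0.03, -47.98, 0.09]
t 19.35 pos [509.1 180.4 268.7] y [ 0.496  0.868 -0.001] z [ 0.297 -0.171 -0.94 ] F [-0.7 -0.5 -2.5] w 52.8 gf 63.87245178222656 J [-0.08  0.09 -0.57  1.91  0.42  1.06  0.22]
```

Call:
{"fn": "apply_moves", "kwargs": {
  "increments": [
    [-0.018, -0.007, 0.02, 0, -9.6, 0],
    [-0.036, -0.014, 0.042, 0, -19.2, 0],
    [-0.055, -0.02, 0.065, 0, -28.8, 0],
    [-0.075, -0.027, 0.085, 0, -38.4, 0],
    [-0.093, -0.033, 0.107, 0, -48, 0]
  ]
}}

```text
t: 19.98
tcp_pos: [602.1, 91.5, 200.5]
eef_rot: [3.135, 1.191, 2.622]
force: [1.1, -2.4, -3.9]
width: 53.2
grasp_force: 64.0
```

Call:
{"fn": "apply_moves", "kwargs": {
  "increments": [
    [0, 0, 0, 0, 0, 0],
    [0, 0, 0, 0, 0, 0]
  ]
}}

```text
t: 20.23
tcp_pos: [602.1, 92.1, 200.8]
eef_rot: [3.14, 1.184, 2.626]
force: [1.1, 0.2, -2.3]
width: 53.8
grasp_force: 63.9
```

```bash
python3 g.py  600,90,100,60.2,-68
python3 - <<'E'
from cell import r
from h import *
for c in("top","scene"):
    d=r.read_camera(c); W=cloud(d)
    q=[x for x in r.cut_out(c,"bottle_amber") if x["confidence"]>.3]
    if q:
        m=q[0]["region"]; p=W[m]; p=p[~np.isnan(p[:,0])]
        v=np.linalg.svd(p-p.mean(0))[2] if len(p)<3000 else None
        print(c,q[0]["confidence"],len(p),np.median(p,0).round(),p.min(0).round(),p.max(0).round(),v.round(3).tolist())
    if c=="scene": cv2.imwrite("pics/s4.png",cv2.resize(d["color"][60:280,220:480],(650,550))[...,::-1])
E
```

```text
[0.0937, -0.0029, 0.0373] [0.33, -0.14, 0.1]
t 20.225 pos [602.1  92.1 200.8] y [0.492 0.871 0.001] z [ 0.807 -0.455 -0.377] F [ 1.1  0.2 -2.3] w 53.8 gf 63.85445594787598 J [-0.33  0.38 -0.47  2.28  1.69  1.24 -0.99]
top 0.61 649 [582.  95. 238.] [554.  63.  -5.] [621. 161. 289.] [[0.09, -0.087, 0.992], [0.361, -0.926, -0.114], [-0.928, -0.368, 0.052]]
scene 0.85 1635 [602.  86. 214.] [337.  63.  -1.] [628. 613. 290.] [[0.004, 0.024, -1.0], [0.454, -0.891, -0.02], [0.891, 0.453, 0.015]]
```

View pics/s4.png

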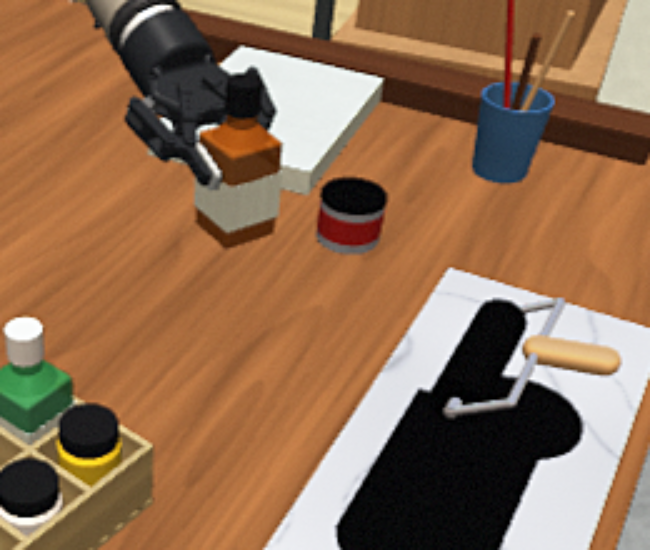

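The scene view shows the amber bottle upright in the gripper. I'll lower it to the bench.

Call:
{"fn": "apply_moves", "kwargs": {
  "increments": [
    [0.02, 0, 0.008, 0, 0, 0],
    [0.045, 0, 0.0183, 0, 0, 0],
    [0.07, 0, 0.0285, 0, 0, 0],
    [0.095, 0, 0.0387, 0, 0, 0],
    [0.111, 0, 0.0452, 0.3, 0, 0]
  ]
}}

```text
t: 21.05
tcp_pos: [602.5, 91.1, 80.0]
eef_rot: [-3.138, 1.186, 2.625]
force: [-0.0, 0.7, -2.5]
width: 53.2
grasp_force: 64.1
```

Call:
{"fn": "apply_moves", "kwargs": {
  "increments": [
    [0, 0, 0, 0, 0, 0],
    [0, 0, 0, 0, 0, 0]
  ]
}}

```text
t: 21.3
tcp_pos: [602.6, 91.1, 81.2]
eef_rot: [-3.139, 1.187, 2.625]
force: [-0.8, 0.4, -2.7]
width: 53.4
grasp_force: 64.0
```

```bash
python3 g.py 602,92,64,60.2,-68; python3 look.py 607 88 18
```

```text
[0.0164, 0.0005, 0.0055] [0.03, 0.01, 0.07]
t 21.3 pos [602.6  91.1  81.2] y [ 0.496  0.868 -0.001] z [ 0.805 -0.46  -0.374] F [-0.8  0.4 -2.7] w 53.4 gf 64.01360750198364 J [-0.37  0.67 -0.42  2.28  1.85  1.37 -1.26]
top body 479 (array([589.7,  99.2]), array([76.3, 65. ]), 87.7) z [ 65.3 125.4]
top shoulder 339 (array([590.7, 101.4]), array([69.4, 61.7]), 78.5) z [106.6 126.6]
top all 565 (array([606.9,  87.9]), array([98.8, 99.9]), 89.2) z [  3.1 125.3]
scene body 899 (array([589.4,  92.1]), array([68.6, 55.7]), 63.9) z [ 53.6 124.6]
scene shoulder 338 (array([591.2,  95.8]), array([56.2, 57.1]), 69.6) z [106.2 129. ]
scene all 1185 (array([606.9,  82.5]), array([105.6,  72.7]), 8.1) z [  3.4 124.6]
```

Call:
{"fn": "apply_moves", "kwargs": {
  "increments": [
    [0.004, 0, 0.0015, 0, 0, 0],
    [0.008, 0, 0.003, 0, 0, 0],
    [0.012, 0, 0.0047, 0, 0, 0],
    [0.014, 0, 0.0055, 0, 0, 0],
    [0.015, 0, 0.006, 0, 0, 0]
  ]
}}

```text
t: 22.02
tcp_pos: [601.6, 90.7, 62.9]
eef_rot: [-3.131, 1.185, 2.632]
force: [-0.5, -0.0, -2.4]
width: 53.5
grasp_force: 64.0
```

Call:
{"fn": "apply_moves", "kwargs": {
  "increments": [
    [0.0007, 0, 0.0003, 0, 0, 0],
    [0.0014, 0, 0.0006, 0, 0, 0],
    [0.0014, 0, 0.0006, 0, 0, 0]
  ]
}}

```text
t: 22.4
tcp_pos: [601.7, 90.7, 61.8]
eef_rot: [-3.132, 1.185, 2.631]
force: [0.1, -0.2, -3.7]
width: 53.7
grasp_force: 64.0
```

Call:
{"fn": "apply_moves", "kwargs": {
  "increments": [
    [0.0007, 0, 0.0003, 0, 0, 0],
    [0.0014, 0, 0.0006, 0, 0, 0],
    [0.0014, 0, 0.0006, 0, 0, 0]
  ]
}}

```text
t: 22.78
tcp_pos: [601.8, 90.6, 60.4]
eef_rot: [-3.132, 1.186, 2.631]
force: [0.2, -0.0, -1.6]
width: 53.1
grasp_force: 64.2
```

Call:
{"fn": "apply_moves", "kwargs": {
  "increments": [
    [0.0007, 0, 0.0003, 0, 0, 0],
    [0.0007, 0, 0.0003, 0, 0, 0]
  ]
}}

```text
t: 23.02
tcp_pos: [601.8, 90.6, 60.4]
eef_rot: [-3.133, 1.187, 2.631]
force: [-5.0, 1.1, 3.2]
width: 53.2
grasp_force: 64.7
```

Contact with the bench. Releasing.

Call:
{"fn": "apply_moves", "kwargs": {
  "increments": [
    [0, 0, 0, 0, 0, 0],
    [0, 0, 0, 0, 0, 0],
    [0, 0, 0, 0, 0, 0],
    [0, 0, 0, 0, 0, 0]
  ],
  "gripper": 1
}}

```text
t: 23.52
tcp_pos: [601.8, 90.6, 59.4]
eef_rot: [-3.132, 1.185, 2.631]
force: [0.5, -0.5, -0.4]
width: 85.3
grasp_force: 0.0
```

Call:
{"fn": "apply_moves", "kwargs": {
  "increments": [
    [0, 0, -0.01, 0, 0, 0],
    [0, 0, -0.03, 0, 0, 0],
    [0, 0, -0.06, 0, 0, 0],
    [0, 0, -0.1, 0, 0, 0],
    [0, 0, -0.14, 0, 0, 0]
  ]
}}

```text
t: 24.15
tcp_pos: [487.8, 155.8, 112.7]
eef_rot: [-3.132, 1.185, 2.632]
force: [0.1, 0.1, -0.3]
width: 85.2
grasp_force: 0.0
```

```bash
python3 look.py 607 88 0; python3 g.py 470,165,240,60.2,-20
python3 - <<'E'
from cell import r
from h import *
for c in("top","scene"):
    W=cloud(r.read_camera(c)); p=W[sel(W,(560,650),(40,140),(120,160))]; print(c,rect(p) if len(p) else 0,p[:,2].max())
E
```

```text
top body 375 (array([588.6,  98. ]), array([55.1, 54.3]), 60.4) z [ 39.  105.6]
top shoulder 295 (array([589. ,  98.2]), array([54.5, 53.5]), 60.3) z [ 89. 106.]
top all 1158 (array([607.,  88.]), array([99.7, 99.9]), 0.0) z [ -5.1 104.5]
scene body 818 (array([591.1,  96.6]), array([57.3, 54.8]), 62.9) z [ 36.2 105.5]
scene shoulder 304 (array([590.7,  97.9]), array([54.5, 52.3]), 61.1) z [ 88.4 111.2]
scene all 1805 (array([607.,  88.]), array([99.5, 99.9]), 90.0) z [ -2.  104.7]
[-0.1108, -0.0036, -0.0645] [0.33, 47.83, 0.4]
t 24.25 pos [487.3 159.3 113.1] y [ 0.489  0.872 -0.001] z [ 0.807 -0.453 -0.377] F [ 1.1  0.7 -0.2] w 85.2 gf 0.0 J [-0.56  0.6  -0.59  2.36  1.55  1.51 -1.31]
top (array([588.1,  98.1]), array([28.3, 27.5]), 44.2) 150.90150124631637
scene (array([589.1,  98.2]), array([30.3, 30.7]), 55.3) 147.20894760640573
```

Amber stands at (588.9, 98.1), yaw ≡ -29.6°. I'll regrasp it by the cap from above.

Call:
{"fn": "apply_moves", "kwargs": {
  "increments": [
    [-0.022, 0, -0.013, 0, 10, 0],
    [-0.044, 0, -0.026, 0, 20, 0],
    [-0.066, 0, -0.039, 0, 30, 0],
    [-0.09, 0, -0.052, 0, 40, 0],
    [-0.111, -0.003, -0.0645, 0, 48, 0]
  ]
}}

```text
t: 24.98
tcp_pos: [472.5, 155.7, 227.1]
eef_rot: [-3.116, 0.44, 2.618]
force: [0.7, -1.5, -0.7]
width: 85.7
grasp_force: 0.0
```

```bash
python3 g.py 520,140,245,15,0 588.9,98.1,240,-29.6,0
```

```text
[-0.052, 0.0103, 0.0044] [8.52, 24.47, 43.9]
[-0.1227, 0.0095, 0.0434] [18.53, 20.96, 87.66]
t 24.975 pos [472.5 155.7 227.1] y [ 0.51   0.86  -0.023] z [ 0.356 -0.236 -0.904] F [ 0.7 -1.5 -0.7] w 85.7 gf 0.0 J [-0.01  0.05 -0.69  2.07  0.56  0.98  0.03]
```

Call:
{"fn": "apply_moves", "kwargs": {
  "increments": [
    [-0.01, 0.002, 0.001, 1.7, 4.9, 8.8],
    [-0.02, 0.004, 0.002, 3.4, 9.8, 17.6],
    [-0.031, 0.006, 0.003, 5.1, 14.7, 26.4],
    [-0.042, 0.008, 0.004, 6.8, 19.6, 35.1],
    [-0.052, 0.01, 0.004, 8.5, 24.5, 43.9]
  ]
}}

```text
t: 25.6
tcp_pos: [520.3, 139.9, 244.3]
eef_rot: [3.141, -0.0, 1.827]
force: [0.2, 0.1, 0.2]
width: 85.2
grasp_force: 0.0
```

```bash
python3 g.py 588.9,98.1,235,-29.6,0
```

```text
[-0.0578, 0.0557, 0.0093] [0.0, -0.02, 44.29]
t 25.6 pos [520.3 139.9 244.3] y [0.967 0.254 0.   ] z [ 0.  0. -1.] F [0.2 0.1 0.2] w 85.2 gf 0.0 J [ 0.14  0.22 -0.56  1.77  0.13  1.18 -0.2 ]
```

Call:
{"fn": "apply_moves", "kwargs": {
  "increments": [
    [-0.012, 0.011, 0.002, 0, 0, 9],
    [-0.024, 0.022, 0.004, 0, 0, 18],
    [-0.036, 0.034, 0.006, 0, 0, 27],
    [-0.048, 0.045, 0.008, 0, 0, 36],
    [-0.058, 0.056, 0.009, 0, 0, 44.3]
  ]
}}

```text
t: 26.22
tcp_pos: [589.2, 97.7, 234.9]
eef_rot: [3.139, 0.002, 1.054]
force: [-0.0, -0.1, 0.8]
width: 85.6
grasp_force: 0.0
```

Call:
{"fn": "apply_moves", "kwargs": {
  "increments": [
    [0, 0, 0, 0, 0, 0]
  ]
}}

```text
t: 26.35
tcp_pos: [589.3, 97.8, 234.9]
eef_rot: [3.139, 0.002, 1.059]
force: [-0.8, 0.3, 0.4]
width: 85.3
grasp_force: 0.0
```

```bash
python3 g.py 588.9,98.1,115,-29.6,0
```

```text
[0.0003, -0.0008, 0.1199] [0.13, 0.09, 0.3]
t 26.35 pos [589.3  97.8 234.9] y [ 0.872 -0.489  0.002] z [ 0.001 -0.003 -1.   ] F [-0.8  0.3  0.4] w 85.3 gf 0.0 J [ 0.08  0.32 -0.41  1.65  0.14  1.19 -0.87]
```

Call:
{"fn": "apply_moves", "kwargs": {
  "increments": [
    [0, 0, 0.03, 0, 0, 0.3],
    [0, 0, 0.06, 0, 0, 0.3],
    [0, 0, 0.09, 0, 0, 0.3],
    [0, 0, 0.11, 0, 0, 0.3],
    [0, 0, 0.119, 0, 0, 0.3]
  ]
}}

```text
t: 26.98
tcp_pos: [588.0, 99.6, 115.7]
eef_rot: [3.14, 0.001, 1.058]
force: [-0.3, 0.3, -0.1]
width: 85.3
grasp_force: 0.0
```

Call:
{"fn": "apply_moves", "kwargs": {
  "increments": [
    [0, 0, 0, 0, 0, 0],
    [0, 0, 0, 0, 0, 0],
    [0, 0, 0, 0, 0, 0],
    [0, 0, 0, 0, 0, 0],
    [0, 0, 0, 0, 0, 0]
  ],
  "gripper": 0.2,
  "grip_force": 50
}}

```text
t: 27.6
tcp_pos: [590.0, 100.5, 118.3]
eef_rot: [3.137, -0.002, 1.056]
force: [-0.9, 0.4, 5.7]
width: 28.5
grasp_force: 49.5
```

Call:
{"fn": "apply_moves", "kwargs": {
  "increments": [
    [0, 0, 0, 0, 0, 0],
    [0, 0, 0, 0, 0, 0],
    [0, 0, -0.005, 0, 0, 0],
    [0, 0, -0.025, 0, 0, 0],
    [0, 0, -0.055, 0, 0, 0]
  ]
}}

```text
t: 28.22
tcp_pos: [587.9, 99.5, 170.8]
eef_rot: [3.141, 0.002, 1.056]
force: [1.3, -0.2, -3.9]
width: 28.4
grasp_force: 49.7
```

Call:
{"fn": "apply_moves", "kwargs": {
  "increments": [
    [0, 0, -0.04, 0, 0, 0],
    [0, 0, -0.08, 0, 0, 0],
    [0, 0, -0.12, 0, 0, 0],
    [0, 0, -0.14, 0, 0, 0],
    [0, 0, -0.14, 0, 0, 0]
  ]
}}

```text
t: 28.85
tcp_pos: [589.5, 100.4, 313.2]
eef_rot: [3.136, -0.002, 1.056]
force: [0.7, -0.5, -4.1]
width: 28.7
grasp_force: 50.0
```

```bash
python3 look.py 589 98 193; python3 g.py 510.6,-201,308,-10.7,0
```

```text
top body 105 (array([595.9,  69. ]), array([31.8, 16.1]), 15.4) z [230.  291.1]
top shoulder 58 (array([596.9,  70.2]), array([29.7, 13.2]), 17.6) z [282.8 291.7]
top all 128 (array([595.4,  69.1]), array([32.2, 16.5]), 14.0) z [200.  291.1]
scene body 1168 (array([588. ,  98.3]), array([57.1, 60.5]), 60.7) z [228.9 299.1]
scene shoulder 378 (array([590.5,  96.7]), array([54.8, 52.6]), 58.7) z [281.2 304.2]
scene all 1613 (array([588. ,  98.3]), array([57.1, 60.5]), 60.7) z [197.  298.6]
[-0.3001, 0.0806, 0.003] [0.08, 0.08, -18.78]
t 28.95 pos [588.1  99.9 310.5] y [ 0.871 -0.492  0.002] z [ 0.001 -0.002 -1.   ] F [-0.3  0.  -3.6] w 28.6 gf 50.035781264305115 J [ 0.09  0.27 -0.41  1.55  0.11  1.34 -0.85]
```

Call:
{"fn": "apply_moves", "kwargs": {
  "increments": [
    [-0.03, 0.008, 0, 0, 0, -2],
    [-0.075, 0.02, 0, 0, 0, -5],
    [-0.12, 0.032, 0, 0, 0, -8],
    [-0.17, 0.046, 0, 0, 0, -11],
    [-0.215, 0.058, 0, 0, 0, -14]
  ]
}}

```text
t: 29.58
tcp_pos: [531.9, -117.4, 310.0]
eef_rot: [3.141, 0.001, 1.302]
force: [-0.2, 0.3, -3.0]
width: 28.7
grasp_force: 49.9
```

```bash
python3 g.py 510.6,-201,308,-10.7,0
```

```text
[-0.0862, 0.0017, 0.0021] [0.0, 0.06, -4.72]
t 29.575 pos [ 531.9 -117.4  310. ] y [ 0.964 -0.266  0.   ] z [-0.    -0.001 -1.   ] F [-0.2  0.3 -3. ] w 28.7 gf 49.890360832214355 J [ 0.41  0.17 -0.31  1.67  0.05  1.31 -0.18]
```

Call:
{"fn": "apply_moves", "kwargs": {
  "increments": [
    [-0.03, 0.0005, 0, 0, 0, -2],
    [-0.065, 0.001, 0, 0, 0, -4],
    [-0.0862, 0.0017, 0.01, 0, 0, -4.7],
    [-0.0862, 0.0017, 0.03, 0, 0, -4.7],
    [-0.0862, 0.0017, 0.05, 0, 0, -4.7]
  ]
}}

```text
t: 30.2
tcp_pos: [511.1, -199.1, 259.6]
eef_rot: [3.142, -0.0, 1.382]
force: [0.4, -0.5, -3.7]
width: 28.7
grasp_force: 50.0
```

Call:
{"fn": "apply_moves", "kwargs": {
  "increments": [
    [0, 0, 0.02, 0, 0, 0],
    [0, 0, 0.04, 0, 0, 0],
    [0, 0, 0.05, 0, 0, 0],
    [0, 0, 0.05, 0, 0, 0]
  ]
}}

```text
t: 30.7
tcp_pos: [511.5, -198.8, 210.7]
eef_rot: [3.141, -0.0, 1.383]
force: [-0.2, -0.2, -2.4]
width: 28.4
grasp_force: 49.8
```

```bash
python3 look.py 510.6 -201 92; python3 g.py 510.6,-201,210,-10.7,0;  python3 - <<'E'
from cell import r
import cv2
d=r.read_camera("wrist"); e=r.read_camera("scene")
cv2.imwrite("pics/w5.png",cv2.hconcat([cv2.resize(d["color"],(400,300)),cv2.resize(e["color"][170:350,120:360],(400,300))])[...,::-1])
E
```

```text
top body 241 (array([ 513.6, -186.6]), array([25.9, 54. ]), 80.8) z [127.8 196.6]
top shoulder 153 (array([ 512. , -178.3]), array([55.4, 22.6]), 12.1) z [180.5 198. ]
top all 364 (array([ 521.5, -176.8]), array([51.1, 75.5]), 89.9) z [ 84.1 196.2]
scene body 1386 (array([ 513.8, -201.2]), array([57.1, 57.1]), 78.1) z [127.9 199.2]
scene shoulder 552 (array([ 514.2, -202. ]), array([54.4, 54.3]), 79.6) z [180.3 203.3]
scene all 2049 (array([ 520.2, -200.8]), array([80.4, 99.4]), 0.4) z [ 81.6 198.5]
[-0.0023, -0.0019, 0.0025] [0.24, 0.03, -0.08]
t 30.8 pos [ 512.9 -199.1  212.5] y [ 0.982 -0.187  0.004] z [ 0.004 -0.001 -1.   ] F [ 0.  -0.7 -2.9] w 28.5 gf 49.83655571937561 J [ 0.51  0.24 -0.26  1.8   0.07  1.11  0.04]
```

View pics/w5.png

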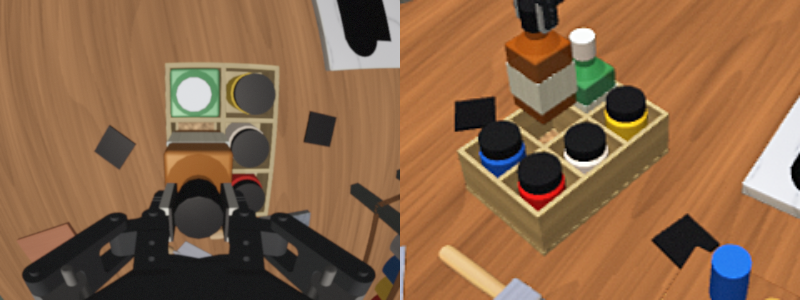

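Call:
{"fn": "apply_moves", "kwargs": {
  "increments": [
    [0, -0.002, 0.005, 0, 0, 0],
    [0, -0.002, 0.005, 0, 0, 0],
    [0, -0.002, 0.005, 0, 0, 0],
    [0, -0.002, 0.005, 0, 0, 0]
  ]
}}

```text
t: 31.4
tcp_pos: [510.7, -198.7, 207.4]
eef_rot: [3.138, 0.001, 1.383]
force: [1.0, 0.1, -2.1]
width: 28.4
grasp_force: 49.9
```

```bash
python3 look.py 510.6 -201 88|grep -v all; python3 g.py 510.6,-201,210,-10.7,0
```

```text
top body 238 (array([ 513.4, -188.2]), array([28.6, 55.2]), 79.9) z [124.  193.6]
top shoulder 148 (array([ 511.2, -178.9]), array([55.4, 23.6]), 12.3) z [176.9 194.5]
scene body 1361 (array([ 512.3, -200.8]), array([56.5, 58.4]), 78.5) z [123.9 194.9]
scene shoulder 535 (array([ 511.8, -201.8]), array([53.5, 55.4]), 79.2) z [176.4 198.9]
[-0.0023, 0.0004, -0.0027] [0.22, 0.03, -0.08]
t 31.5 pos [ 510.7 -198.7  207.3] y [ 0.982 -0.187  0.004] z [ 0.004 -0.001 -1.   ] F [ 0.5  0.2 -3.4] w 28.6 gf 49.88564729690552 J [ 0.51  0.24 -0.26  1.81  0.07  1.09  0.04]
```

Call:
{"fn": "apply_moves", "kwargs": {
  "increments": [
    [0.0005, -0.0007, 0.008, 0, 0, 0],
    [0.0005, -0.0007, 0.018, 0, 0, 0],
    [0.0005, -0.0007, 0.028, 0, 0, 0],
    [0.0005, -0.0007, 0.038, 0, 0, 0],
    [0.0005, -0.0007, 0.048, 0, 0, 0]
  ]
}}

```text
t: 32.12
tcp_pos: [510.1, -198.1, 158.3]
eef_rot: [3.138, 0.0, 1.383]
force: [1.0, -0.0, -3.1]
width: 28.6
grasp_force: 50.0
```

Call:
{"fn": "apply_moves", "kwargs": {
  "increments": [
    [0, 0, 0.008, 0, 0, 0],
    [0, 0, 0.016, 0, 0, 0],
    [0, 0, 0.021, 0, 0, 0],
    [0, 0, 0.024, 0, 0, 0],
    [0, 0, 0.025, 0, 0, 0]
  ]
}}

```text
t: 32.75
tcp_pos: [510.3, -198.2, 134.2]
eef_rot: [3.138, 0.001, 1.383]
force: [-0.6, 0.3, -2.5]
width: 28.7
grasp_force: 50.0
```

Call:
{"fn": "apply_moves", "kwargs": {
  "increments": [
    [0, 0, 0.001, 0, 0, 0],
    [0, 0, 0.002, 0, 0, 0],
    [0, 0, 0.003, 0, 0, 0],
    [0, 0, 0.003, 0, 0, 0]
  ]
}}

```text
t: 33.25
tcp_pos: [510.2, -198.2, 131.2]
eef_rot: [3.138, 0.001, 1.383]
force: [-0.2, -1.0, -2.8]
width: 28.5
grasp_force: 50.0
```

Call:
{"fn": "apply_moves", "kwargs": {
  "increments": [
    [0, 0, 0.001, 0, 0, 0],
    [0, 0, 0.002, 0, 0, 0],
    [0, 0, 0.002, 0, 0, 0]
  ]
}}

```text
t: 33.62
tcp_pos: [510.3, -198.2, 129.3]
eef_rot: [3.138, 0.001, 1.383]
force: [-0.6, -1.0, -2.2]
width: 28.6
grasp_force: 50.2
```

Call:
{"fn": "apply_moves", "kwargs": {
  "increments": [
    [0, 0, 0.001, 0, 0, 0],
    [0, 0, 0.001, 0, 0, 0]
  ]
}}

```text
t: 33.88
tcp_pos: [510.4, -198.3, 129.2]
eef_rot: [3.138, 0.001, 1.382]
force: [-2.5, 1.0, 5.3]
width: 28.3
grasp_force: 50.8
```

Contact at the expected height (base ≈ 11 mm). Releasing and rising.

Call:
{"fn": "apply_moves", "kwargs": {
  "increments": [
    [0, 0, 0, 0, 0, 0],
    [0, 0, 0, 0, 0, 0],
    [0, 0, 0, 0, 0, 0],
    [0, 0, 0, 0, 0, 0]
  ],
  "gripper": 0.7
}}

```text
t: 34.38
tcp_pos: [510.3, -198.1, 128.1]
eef_rot: [3.138, 0.0, 1.383]
force: [0.1, -0.4, -0.2]
width: 59.9
grasp_force: 0.0
```

Call:
{"fn": "apply_moves", "kwargs": {
  "increments": [
    [0, 0, -0.02, 0, 0, 0],
    [0, 0, -0.05, 0, 0, 0],
    [0, 0, -0.1, 0, 0, 0],
    [0, 0, -0.15, 0, 0, 0],
    [0, 0, -0.2, 0, 0, 0]
  ]
}}

```text
t: 35.0
tcp_pos: [509.4, -197.8, 329.9]
eef_rot: [3.138, 0.001, 1.383]
force: [0.0, 0.3, 0.3]
width: 59.6
grasp_force: 0.0
```

Call:
{"fn": "apply_moves", "kwargs": {
  "increments": [
    [0.06, 0, 0, 0, 0, 0],
    [0.12, 0, 0, 0, 0, 0],
    [0.18, 0, 0, 0, 0, 0],
    [0.24, 0, 0, 0, 0, 0],
    [0.3, 0, 0, 0, 0, 0]
  ]
}}

```text
t: 35.62
tcp_pos: [565.9, 98.5, 328.2]
eef_rot: [3.137, 0.001, 1.382]
force: [0.5, -0.3, -1.0]
width: 59.8
grasp_force: 0.0
```

Run:
```python
from cell import r
from h import *
I=[]
for c,(a,b,e,f) in(("top",(180,260,300,405)),("scene",(190,330,140,300))):
    d=r.read_camera(c); W=cloud(d); I.append(cv2.resize(d["color"][a:b,e:f],(400,400)))
    for n,x,y in(("G",523.2,-134.2),("A",510.6,-201)):
        for z in((96,118),(130,175)):
            p=W[sel(W,(x-34,x+34),(y-33,y+33),z)]; print(c,n,rect(p),np.percentile(p[:,2],[2,50,98]).round(1))
cv2.imwrite("pics/end.png",cv2.hconcat(I)[...,::-1]); print(r.observe()["t"])
```

```text
top G (array([ 522.3, -134.3]), array([53.9, 54.4]), 79.6) [ 99.2 106.1 116.1]
top G (array([ 522. , -133.5]), array([27.6, 29. ]), 86.0) [137.5 155.7 160. ]
top A (array([ 510.2, -201. ]), array([54.3, 53.8]), 79.0) [ 99.2 105.7 116.7]
top A (array([ 510.1, -200.6]), array([28.8, 28.4]), 54.7) [134.2 155.8 159.7]
scene G (array([ 524. , -134.7]), array([54.8, 54.7]), 78.7) [ 96.8 106.2 117.1]
scene G (array([ 523.9, -134.7]), array([29.1, 30.4]), 22.9) [131.4 152.1 157.8]
scene A (array([ 511.5, -201.1]), array([54. , 55.4]), 79.9) [ 97.  106.2 117.1]
scene A (array([ 511.1, -201.3]), array([30.3, 29.7]), 77.1) [131.2 153.1 157.7]
35.725
```

View pics/end.png

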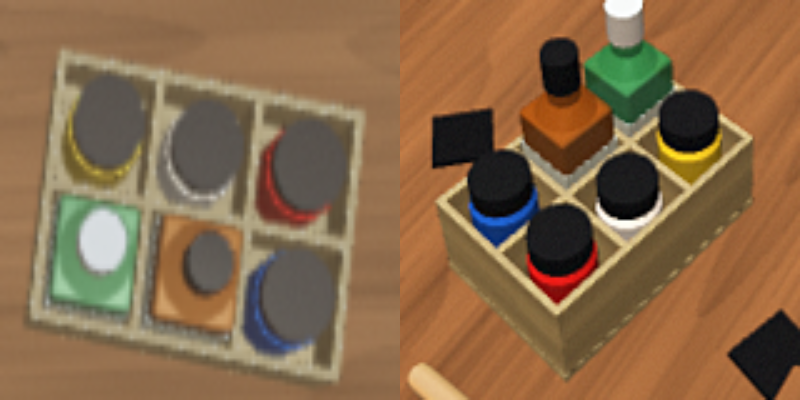

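Both bottles stand upright and centred in their cells with cap tops at about 156 mm, which means they are seated on the pads, and the jars have not moved.

```bash
python3 -c "
from cell import r
print(r.hand_in())"
```

```text
the job is handed in; nothing more can be done
None
```

Both bottles stand upright on their cork pads, green in the left free cell and amber (stood up first) in the one beside it; the jars are where they were, and the job was handed in at about 36 s.

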